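# Set the lift-over stop on the packing bay that holds the gift box

### The arm

A 6-joint arm with a two-finger parallel gripper is mounted at the origin on the work surface. World frame = base frame: x ahead of the robot, y to its left, z up, the work surface at z = 0. Lengths are in m, angles in rad, forces in N, time in s.
With the tool pointing down it reaches from about 0.425 to 1.125 m from the base axis. Payload 14.9 kg.
Tool frame: the origin (TCP) lies at the very end of the fingers, on their centre line; the grasp point (between the pads) lies 19 mm behind it; z points along the fingers, y is the line along which they close (so a half turn about z gives the same grasp; the last joint's range is limited). The gripper opens to 91 mm and grips with 3 to 60 N. Pads are 32 mm wide; open, the fingers measure 118 mm over their backs; the gripper's body (76 mm by 178 mm) begins 60 mm behind the grasp point.
Start: joints at [-1.33, 0.379, 1.734, -0, 1.028, -0.033], TCP at [0.189, -0.674, 0.214] pointing down, gripper open.
Joint ranges: [-2.77, 2.77], [-0.74, 2.19], [0, 2.66], [-1.06, 4.2], [0.31, 2.87], [-3.08, 3.08]. Speed limits (rad/s): [1.89, 1.89, 2.39, 3.14, 3.14, 3.14].

### API

Orientations are given as a unit quaternion [w, x, y, z].
In Python, from workcell import readout, vision, order gives the robot as it stands. The module is installed in compiled form; this text tells all that it offers.
- The arm moves only by the tool jog_arm, never from a script. Its argument "increments" is a list of rows, each an object with "grip": the finger opening in mm, from 0 to 91.2; "linear": the shift along the tool's x, y, z in mm, a list of three; "twist": the turn, a rotation vector about the tool's x, y, z in rad, a list of three. In form: [{"grip": grip, "linear": [x, y, z], "twist": [ax, ay, az]}, ...]. A call has exactly 8 rows; each row is the pose to reach, as a shift and turn from the pose commanded when the call began, along the tool's axes at that moment; what a row does not reach only later rows make up. A row lasts 1/12 s, in which the tool goes at most 41.7 mm and 7.16 degrees, less where a joint would pass 70% of its speed; a pose out of reach is approached as far as the arm can. A call with a gripper value outside its range is refused whole. The fingers move at their own pace and stop on an object; "grip_force" is the grip in N (left out, the last holds). Time passes only in rows, so rows that repeat a pose let the fingers close, or fill a call up. It gives the time, the measured TCP pose, the force, the opening and the grip force at its end, in the units of the state.
- readout.state(): the state, without advancing time (a new reading comes with each control period).
- vision.grab_frame(name): name is "scene" or "top" or "wrist"; returns a dict with "frame" (480x640x3 uint8, blue, green, red), "fovy" (degrees; the focal length in pixels is half the picture's height over the tangent of half this angle, whatever the lens; pixels are square), "cx", "cy" (the principal point, pixels), "cam_to_world" (4x4, takes a point from camera to world coordinates); the wrist camera has in their place "mount" (4x4, takes a point from camera to tool coordinates, whose origin is the TCP and whose axes are the flange's). Camera axes: x right, y down, z forward; pixel columns grow to the right and rows downward; lengths in m; the calibration is good to about 2 mm. A picture is of the moment at which its call begins: read the wrist's pose just before it. There is no depth.
- order.close_job(): hands the job in; it is judged then, once.
The state is a dict: "t": time; "joint_pos": joint angles; "qd": joint speeds; "effort": joint torques, N m; "tcp_pos": TCP position; "orientation": TCP orientation; "ft_force": force on the tool from outside, world axes, zero at the start; "wrist_torque": the same for the moment, N m; "width": finger opening in m; "grasp_force": force on a finger pad.
Only numpy, scipy, OpenCV 4.12 (cv2) and the standard library are available. Lean on these libraries where they do the work, as an engineer would, in place of code of your own. Each camera call takes 0.05 s, during which the arm holds its last target. There are 200 camera calls.

### The job

Two identical packing bays stand on the table and only one holds the open gift box of sweets. In that bay, lift the sliding stop by its upright black grip over the bump in its channel, slide it towards the box and set it down in the front half of the channel, so that its bar blocks the box's way out. Leave the box, and the stop of the empty bay, where they are.

Things in the scene. Friction and masses are not known exactly. Their poses are not given: they have to be found in the camera images.
- box_bay: fixed white board with a steel channel along x (52 wide, top 58 mm over the table, 20 mm slot on top) leading to the box at +x. z up; origin on the table under the bump, a 10 mm high, 8 mm thick rib across the channel at x = 0. Front pocket for the stop: grip at x = 26 to 46 mm. The stop can rise 22 mm under the slot's lips; about 16 mm clears the bump. Differs in place, yaw, left or right
- stop_knob (a point): centre of the stop's upright black grip: 30 (along channel) x 16 (across) x 44 mm tall, 84 mm over the table when down. Below, a 12 mm stem goes through the slot to a steel carriage 44 x 35 x 20 mm inside the channel, a flat bar sticking out 36 mm to the front. Loose, about 0.2 kg; rises and slides by hand. Starts down behind the bump, grip at x = -42 to -30 mm of the bay. z up, x to the box
- spare_stop_knob (a point): centre of the grip of the stop in the empty bay, to be left alone: the same in shape, size and point as stop_knob; the empty bay is just like the other but holds no box
- gift_box: open yellow gift box with six round pink sweets in compartments, 140 (along x) x 100 x 36 mm, 0.3 kg, loose on the bay's board between low fences; origin at the centre of its underside, 178 mm ahead (+x) of the bay's origin and 10 mm above the table. Its near wall is 108 mm ahead of the bay's origin, its top 46 mm above the table
There are look-alikes about, which are no part of the job. Leave any red or turquoise look-alike of the part that bears stop_knob alone.

How it is judged:
By the outcome, as a careful person would: the job done as asked, in the order asked, and still so for the second after the job is handed in, with the robot touching nothing.
It also fails if it takes over 32 s, if anything falls off the work surface, if the arm or the gripper's body presses on something with over 40 N, if the wrist force passes 120 N, or if a joint passes its speed limit or range.

## Working session

There is one attempt and no reset: what is moved stays moved. The work goes in short steps, Python scripts to look and compute and a tool call to move; the robot and the scene stay as the last step left them, time stands still between calls to the robot, and variables do not carry over. Pictures are saved under pics/ and viewed, at most 10 in all, crops included, and the job is handed in when it is done.

Besides the shell and the picture viewer there is one more tool, called as name(argument=value, ...) on one line, values as JSON. jog_arm: Moves the arm, as the interface text tells. Its arguments: {"type":"object","properties":{"increments":{"type":"array"},"grip_force":{"type":"number"}},"required":["increments"]}

```bash
mkdir -p pics; cat > h.py <<'E'
import numpy as np, cv2
from workcell import readout, vision, order
from scipy.spatial.transform import Rotation as R
def tool():
    s=readout.state(); w,x,y,z=s["orientation"]; T=np.eye(4); T[:3,:3]=R.from_quat([x,y,z,w]).as_matrix(); T[:3,3]=s["tcp_pos"]; return T
def grab(n):
    T=tool(); f=vision.grab_frame(n)
    f["T"]=T@np.array(f["mount"]) if "mount" in f else np.array(f["cam_to_world"]); return f
def ray(f,u,v):
    F=240/np.tan(np.radians(f["fovy"])/2); d=np.array([(u-f["cx"])/F,(v-f["cy"])/F,1]); return f["T"][:3,3],f["T"][:3,:3]@d
def onz(f,u,v,z):
    o,d=ray(f,u,v); return o+d*(z-o[2])/d[2]
def proj(f,p):
    F=240/np.tan(np.radians(f["fovy"])/2); q=np.linalg.inv(f["T"])@np.append(p,1); return f["cx"]+F*q[0]/q[2],f["cy"]+F*q[1]/q[2]
E
python3 - <<'E'
from h import *
for n in("top","scene"):
    f=grab(n); cv2.imwrite(f"pics/{n}0.png",f["frame"]); print(n,f["fovy"],f["T"].round(3).tolist())
E
```

```text
top 44.9756594450269 [[-0.003, -0.99, 0.141, 0.368], [-1.0, 0.006, 0.017, 0.069], [-0.017, -0.141, -0.99, 1.061], [0.0, 0.0, 0.0, 1.0]]
scene 57.49226636773944 [[0.076, 0.593, -0.801, 1.12], [0.997, -0.038, 0.066, 0.005], [0.008, -0.804, -0.595, 0.54], [0.0, 0.0, 0.0, 1.0]]
```

View pics/top0.png

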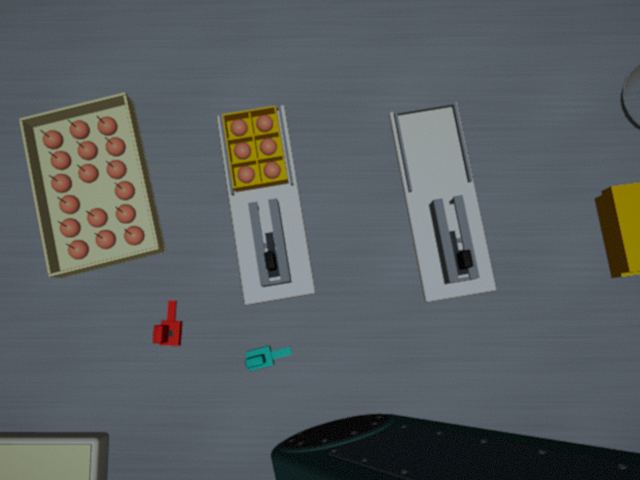

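View pics/scene0.png

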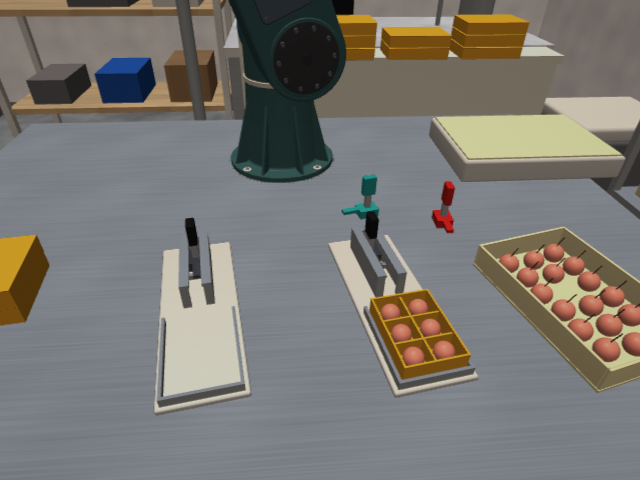

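The box bay is the left one in the top view: its box is centred near (255,148) and its grip is near (270,260). The empty bay's grip is near (463,258). In the scene view the wanted grip is near (372,225).

```bash
python3 - <<'E'
from h import *
f=grab("top"); g=grab("scene")
hsv=cv2.cvtColor(f["frame"],cv2.COLOR_BGR2HSV)
m=cv2.inRange(hsv,(15,120,60),(35,255,255)); m[:, :200]=0; m[:,310:]=0
c=cv2.convexHull(np.vstack(cv2.findContours(m,0,2)[0]))
r=cv2.minAreaRect(c); P=np.array([onz(f,*p,.046) for p in cv2.boxPoints(r)]); print(r,P.round(3).tolist())
b=P.mean(0); e=[P[1]-P[0],P[2]-P[1]]; print([np.linalg.norm(x) for x in e])
ax=max(e,key=np.linalg.norm); ax=ax/np.linalg.norm(ax); ax*=np.sign(ax[0]); print("box",b,"yaw",np.arctan2(ax[1],ax[0]))
print("bay origin",b-.178*ax,"knob approx",b-.214*ax)
def dark(f,x0,x1,y0,y1):
    m=(f["frame"].max(2)<45).astype(np.uint8); k=np.zeros_like(m); k[y0:y1,x0:x1]=m[y0:y1,x0:x1]
    n,l,s,ce=cv2.connectedComponentsWithStats(k); i=1+s[1:,4].argmax(); print(s[i],ce[i]); return ce[i]
a=dark(f,255,285,235,280); d=dark(g,355,390,205,245)
o1,d1=ray(f,*a);o2,d2=ray(g,*d)
t=np.linalg.lstsq(np.c_[d1,-d2],o2-o1,rcond=None)[0]; print(o1+t[0]*d1,o2+t[1]*d2)
print(tool().round(3).tolist())
E
```

```text
((254.2359619140625, 148.010009765625), (78.45433044433594, 55.35954666137695), 81.11934661865234) [[0.737, 0.259, 0.046], [0.752, 0.159, 0.046], [0.607, 0.137, 0.046], [0.592, 0.235, 0.046]]
[np.float64(0.10121812765331192), np.float64(0.14702673155424756)]
box [0.67218231 0.19745881 0.046     ] yaw 0.1549264934560573
bay origin [0.49631424 0.16999208 0.046     ] knob approx [0.46074541 0.16443701 0.046     ]
[265 249  13  23 217] [270.87557604 260.84331797]
[365 211  14  28 298] [371.2885906  224.62080537]
[0.46260479 0.16203348 0.08370458] [0.46254879 0.16168654 0.08366619]
[[0.963, 0.27, -0.0, 0.189], [0.27, -0.963, 0.001, -0.674], [0.0, -0.001, -1.0, 0.214], [0.0, 0.0, 0.0, 1.0]]
```

Two independent estimates of the knob agree: (0.4625, 0.162) at z 0.0837, where 0.084 is expected. The yaw is about 0.155. I'll travel there around the base.

jog_arm(increments=[{"grip": 60, "linear": [42, -29, 0], "twist": [0, 0, 0.015]}, {"grip": 60, "linear": [76, -52, 0], "twist": [0, 0, 0.03]}, {"grip": 60, "linear": [110, -75, 0], "twist": [0, 0, 0.045]}, {"grip": 60, "linear": [144, -98, 0], "twist": [0, 0, 0.06]}, {"grip": 60, "linear": [178, -121, 0], "twist": [0, 0, 0.075]}, {"grip": 60, "linear": [212, -144, 0], "twist": [0, 0, 0.09]}, {"grip": 60, "linear": [246, -167, 0], "twist": [0, 0, 0.105]}, {"grip": 60, "linear": [280, -190, 0], "twist": [0, 0, 0.12]}], grip_force=25)

```text
t: 0.87
tcp_pos: [0.4051, -0.4174, 0.214]
orientation: [0.0, 0.997, 0.076, 0.0]
ft_force: [0.8, -1.0, 0.5]
width: 0.06
grasp_force: 0.0
```

jog_arm(increments=[{"grip": 60, "linear": [14, -38, 0], "twist": [0, 0, 0]}, {"grip": 60, "linear": [28, -76, 0], "twist": [0, 0, 0]}, {"grip": 60, "linear": [42, -114, 0], "twist": [0, 0, 0]}, {"grip": 60, "linear": [56, -152, 0], "twist": [0, 0, 0]}, {"grip": 60, "linear": [70, -190, 0], "twist": [0, 0, 0]}, {"grip": 60, "linear": [84, -228, 0], "twist": [0, 0, 0]}, {"grip": 60, "linear": [98, -266, 0], "twist": [0, 0, 0]}, {"grip": 60, "linear": [110, -304, 0], "twist": [0, 0, 0]}])

```text
t: 1.53
tcp_pos: [0.4664, -0.1, 0.2141]
orientation: [0.0, 0.997, 0.077, 0.0]
ft_force: [1.8, -0.2, -0.3]
width: 0.0599
grasp_force: 0.0
```

```bash
python3 - <<'E'
from h import *
T=tool(); print(T.round(4).tolist()); print((T[:3,:3].T@(np.array([.4625,.162,.170])-T[:3,3])*1000).round(1), readout.state()["joint_pos"])
E
```

```text
[[0.9882, 0.153, 0.0005, 0.4664], [0.153, -0.9882, -0.0001, -0.1], [0.0005, 0.0002, -1.0, 0.2141], [0.0, 0.0, 0.0, 1.0]]
[  36.2 -259.5   44.1] [-2.60033423e-01  1.81007743e-02  2.17557567e+00  3.58061912e-05
  9.47419422e-01  1.15711627e+00]
```

jog_arm(increments=[{"grip": 60, "linear": [5, -37, 3], "twist": [0, 0, 0]}, {"grip": 60, "linear": [10, -74, 8], "twist": [0, 0, 0]}, {"grip": 60, "linear": [15, -111, 14], "twist": [0, 0, 0]}, {"grip": 60, "linear": [20, -148, 20], "twist": [0, 0, 0]}, {"grip": 60, "linear": [25, -185, 26], "twist": [0, 0, 0]}, {"grip": 60, "linear": [30, -222, 32], "twist": [0, 0, 0]}, {"grip": 60, "linear": [33, -244, 34], "twist": [0, 0, 0]}, {"grip": 60, "linear": [33, -252, 34], "twist": [0, 0, 0]}])

```text
t: 2.2
tcp_pos: [0.4599, 0.1548, 0.1795]
orientation: [-0.0, 0.997, 0.078, -0.0]
ft_force: [0.4, -0.3, -0.0]
width: 0.0603
grasp_force: 0.0
```

```bash
python3 - <<'E'
from h import *
f=grab("wrist"); cv2.imwrite("pics/w1.png",f["frame"]); print(f["T"].round(3).tolist(),f["fovy"]); T=tool()
print(T[:3,3],readout.state()["joint_pos"]); print(proj(f,[.4625,.162,.106]),proj(f,[.4625,.162,.084])); print((T[:3,:3].T@(np.array([.4625,.162,.070])-T[:3,3])*1000).round(1))
E
```

```text
[[0.155, -0.959, -0.237, 0.527], [-0.988, -0.151, -0.037, 0.166], [0.0, 0.24, -0.971, 0.351], [0.0, 0.0, 0.0, 1.0]] 66.45456605889768
[0.45986549 0.15439451 0.17969224] [2.75738424e-01 8.58750844e-02 2.17966954e+00 2.92031650e-04
 8.76546684e-01 1.69011276e+00]
(np.float64(306.8889284093862), np.float64(247.6873945777892)) (np.float64(307.6160405313041), np.float64(240.26235707759622))
[  3.8  -7.1 109.7]
```

View pics/w1.png

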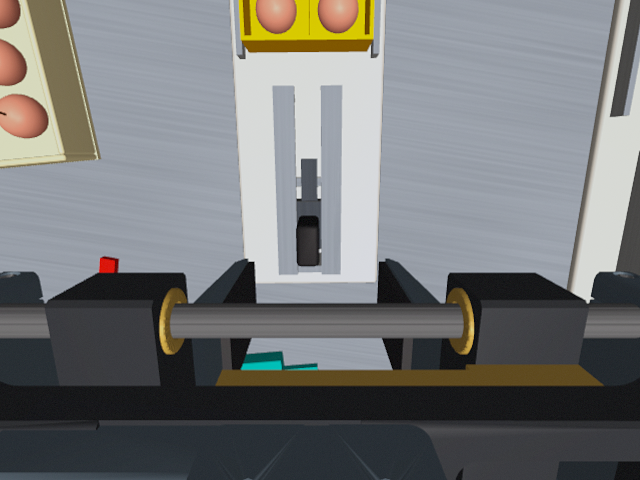

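The wrist view shows the black grip centred at (308,241), as predicted from (307,244). The channel runs straight up the image, so yaw is right. I'll go down to it.

jog_arm(increments=[{"grip": 60, "linear": [4, -7, 15], "twist": [0, 0, 0]}, {"grip": 60, "linear": [4, -7, 35], "twist": [0, 0, 0]}, {"grip": 60, "linear": [4, -7, 55], "twist": [0, 0, 0]}, {"grip": 60, "linear": [4, -7, 75], "twist": [0, 0, 0]}, {"grip": 60, "linear": [4, -7, 92], "twist": [0, 0, 0]}, {"grip": 60, "linear": [4, -7, 104], "twist": [0, 0, 0]}, {"grip": 60, "linear": [4, -7, 110], "twist": [0, 0, 0]}, {"grip": 60, "linear": [4, -7, 110], "twist": [0, 0, 0]}])

```text
t: 2.92
tcp_pos: [0.4628, 0.159, 0.0691]
orientation: [0.0, 0.997, 0.077, -0.001]
ft_force: [-0.9, 0.2, 0.1]
width: 0.0598
grasp_force: 0.0
```

jog_arm(increments=[{"grip": 30, "linear": [0, 0, 0], "twist": [0, 0, 0]}, {"grip": 24, "linear": [0, 0, 0], "twist": [0, 0, 0]}, {"grip": 20, "linear": [0, 0, 0], "twist": [0, 0, 0]}, {"grip": 16, "linear": [0, 0, 0], "twist": [0, 0, 0]}, {"grip": 10, "linear": [0, 0, 0], "twist": [0, 0, 0]}, {"grip": 10, "linear": [0, 0, 0], "twist": [0, 0, 0]}, {"grip": 10, "linear": [0, 0, 0], "twist": [0, 0, 0]}, {"grip": 10, "linear": [0, 0, 0], "twist": [0, 0, 0]}], grip_force=25)

```text
t: 3.58
tcp_pos: [0.4632, 0.1597, 0.0699]
orientation: [0.0, 0.997, 0.077, -0.0]
ft_force: [0.4, 0.2, -2.9]
width: 0.0158
grasp_force: 25.0
```

Gripped at 15.8 mm, as expected for a 16 mm grip. Next I lift it 18 mm.

jog_arm(increments=[{"grip": 10, "linear": [0, 0, -3], "twist": [0, 0, 0]}, {"grip": 10, "linear": [0, 0, -6], "twist": [0, 0, 0]}, {"grip": 10, "linear": [0, 0, -9], "twist": [0, 0, 0]}, {"grip": 10, "linear": [0, 0, -12], "twist": [0, 0, 0]}, {"grip": 10, "linear": [0, 0, -15], "twist": [0, 0, 0]}, {"grip": 10, "linear": [0, 0, -18], "twist": [0, 0, 0]}, {"grip": 10, "linear": [0, 0, -18], "twist": [0, 0, 0]}, {"grip": 10, "linear": [0, 0, -18], "twist": [0, 0, 0]}])

```text
t: 4.25
tcp_pos: [0.4633, 0.1597, 0.0881]
orientation: [-0.0, 0.997, 0.077, 0.0]
ft_force: [0.3, 0.5, -1.8]
width: 0.0159
grasp_force: 25.0
```

```bash
python3 - <<'E'
from h import *
f=grab("scene"); cv2.imwrite("pics/s2.png",cv2.resize(f["frame"][170:400,300:500],None,fx=2.5,fy=2.5))
T=tool(); s=readout.state(); print(s["tcp_pos"],s["ft_force"],s["wrist_torque"],s["width"]); o=np.array([.4963,.170,0]); a=np.array([.988,.154,0]); print("along",(T[:3,3]-o)@a)
E
```

```text
[0.46324545 0.15972471 0.08797818] [ 0.21010447 -1.10031678 -2.07303541] [ 0.02304842 -0.03396649  0.00259233] 0.015879826013315834
along -0.034240293609078896
```

View pics/s2.png

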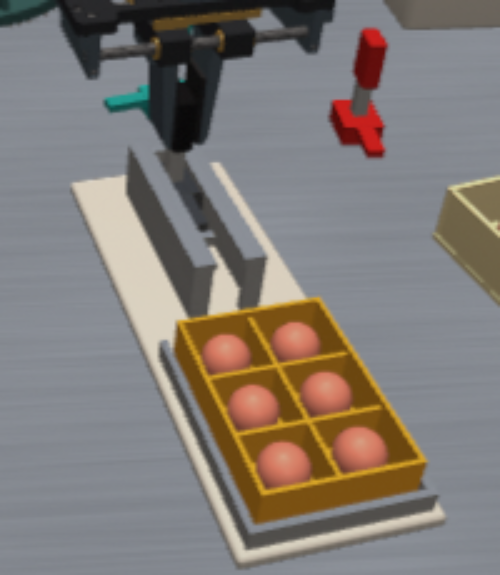

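The stop hangs lifted, with its stem visible above the channel at about (175,160) in the crop. I'll slide it forward 70 mm in two stages.

jog_arm(increments=[{"grip": 10, "linear": [3, 0, 0], "twist": [0, 0, 0]}, {"grip": 10, "linear": [8, 0, 0], "twist": [0, 0, 0]}, {"grip": 10, "linear": [13, 0, 0], "twist": [0, 0, 0]}, {"grip": 10, "linear": [18, 0, 0], "twist": [0, 0, 0]}, {"grip": 10, "linear": [23, 0, 0], "twist": [0, 0, 0]}, {"grip": 10, "linear": [28, 0, 0], "twist": [0, 0, 0]}, {"grip": 10, "linear": [33, 0, 0], "twist": [0, 0, 0]}, {"grip": 10, "linear": [36, 0, 0], "twist": [0, 0, 0]}])

```text
t: 4.97
tcp_pos: [0.4996, 0.1654, 0.0879]
orientation: [-0.0, 0.997, 0.077, 0.0]
ft_force: [-0.5, -0.2, -1.7]
width: 0.0159
grasp_force: 25.0
```

```bash
python3 - <<'E'
from h import *
im=cv2.imread("pics/w1.png"); f=dict(T=np.array([[0.155,-0.959,-0.237,0.527],[-0.988,-0.151,-0.037,0.166],[0,0.24,-0.971,0.351]]),fovy=66.4546,cx=320,cy=240)
h=cv2.cvtColor(im[:70,290:330],cv2.COLOR_BGR2HSV); m=cv2.inRange(h,(15,120,40),(35,255,255)); rows=np.where(m.mean(1)>128)[0]; print(rows)
a=np.array([.988,.154,0]); K=np.array([.4625,.162,0])
for v,z in((40,.046),(rows.max(),.010)):
    p=onz(f,308,v,z); print(p,"box wall ahead of knob",(p-K)@a)
g=grab("wrist"); print(g["cx"],g["cy"]); print(readout.state()["ft_force"],readout.state()["tcp_pos"])
E
```

```text
[ 0  1  2  3  4  5  6  7  8  9 10 11 12 13 14 15 16 17 18 19 20 21 22 23
 24 25 26 27 28 29 30 31 32 33 34 35 36 37 38 39 40 41 42 43 44 45 46 47
 48 49 50 51]
[0.60488961 0.18752931 0.046     ] box wall ahead of knob 0.14461245010719292
[0.60568821 0.18881683 0.01      ] box wall ahead of knob 0.14559974393361466
316.26006324550514 242.86245750668053
[-0.72451747  0.3308979  -1.21873648] [0.49989566 0.165414   0.08804396]
```

The near wall of the box is 145 mm ahead of the knob's start, so it began at about x = -36. A total slide of 72 mm suits.

jog_arm(increments=[{"grip": 10, "linear": [3, 0, 0], "twist": [0, 0, 0]}, {"grip": 10, "linear": [8, 0, 0], "twist": [0, 0, 0]}, {"grip": 10, "linear": [13, 0, 0], "twist": [0, 0, 0]}, {"grip": 10, "linear": [19, 0, 0], "twist": [0, 0, 0]}, {"grip": 10, "linear": [25, 0, 0], "twist": [0, 0, 0]}, {"grip": 10, "linear": [31, 0, 0], "twist": [0, 0, 0]}, {"grip": 10, "linear": [36, 0, 0], "twist": [0, 0, 0]}, {"grip": 10, "linear": [36, 0, 0], "twist": [0, 0, 0]}])

```text
t: 5.68
tcp_pos: [0.5355, 0.1711, 0.088]
orientation: [-0.0, 0.997, 0.077, 0.0]
ft_force: [1.4, 5.7, -2.0]
width: 0.0155
grasp_force: 25.0
```

jog_arm(increments=[{"grip": 10, "linear": [0, 0, 3], "twist": [0, 0, 0]}, {"grip": 10, "linear": [0, 0, 6], "twist": [0, 0, 0]}, {"grip": 10, "linear": [0, 0, 9], "twist": [0, 0, 0]}, {"grip": 10, "linear": [0, 0, 12], "twist": [0, 0, 0]}, {"grip": 10, "linear": [0, 0, 14], "twist": [0, 0, 0]}, {"grip": 10, "linear": [0, 0, 16], "twist": [0, 0, 0]}, {"grip": 10, "linear": [0, 0, 17.5], "twist": [0, 0, 0]}, {"grip": 10, "linear": [0, 0, 17.5], "twist": [0, 0, 0]}])

```text
t: 6.35
tcp_pos: [0.5343, 0.1709, 0.0701]
orientation: [-0.0, 0.997, 0.077, 0.0]
ft_force: [1.2, 5.9, -4.9]
width: 0.0159
grasp_force: 25.0
```

It is down, with a light 6 N side rub. I'll ease about 1.5 mm sideways, release and rise.

jog_arm(increments=[{"grip": 10, "linear": [0, -1, 0], "twist": [0, 0, 0]}, {"grip": 10, "linear": [0, -1.5, 0.5], "twist": [0, 0, 0]}, {"grip": 10, "linear": [0, -1.5, 0.5], "twist": [0, 0, 0]}, {"grip": 20, "linear": [0, -1.5, 0.5], "twist": [0, 0, 0]}, {"grip": 30, "linear": [0, -1.5, 0.5], "twist": [0, 0, 0]}, {"grip": 44, "linear": [0, -1.5, 0.5], "twist": [0, 0, 0]}, {"grip": 44, "linear": [0, -1.5, 0.5], "twist": [0, 0, 0]}, {"grip": 44, "linear": [0, -1.5, 0.5], "twist": [0, 0, 0]}])

```text
t: 7.02
tcp_pos: [0.5341, 0.1722, 0.0699]
orientation: [0.0, 0.997, 0.077, 0.0]
ft_force: [1.0, -0.5, -0.0]
width: 0.0426
grasp_force: 0.0
```

jog_arm(increments=[{"grip": 44, "linear": [0, 0, -10], "twist": [0, 0, 0]}, {"grip": 44, "linear": [0, 0, -25], "twist": [0, 0, 0]}, {"grip": 44, "linear": [0, 0, -45], "twist": [0, 0, 0]}, {"grip": 44, "linear": [0, 0, -65], "twist": [0, 0, 0]}, {"grip": 44, "linear": [-20, 0, -85], "twist": [0, 0, 0]}, {"grip": 44, "linear": [-40, 0, -105], "twist": [0, 0, 0]}, {"grip": 44, "linear": [-55, 0, -120], "twist": [0, 0, 0]}, {"grip": 44, "linear": [-55, 0, -120], "twist": [0, 0, 0]}])

```text
t: 7.68
tcp_pos: [0.4789, 0.1638, 0.1931]
orientation: [-0.0, 0.997, 0.077, 0.002]
ft_force: [1.1, 0.5, 1.6]
width: 0.0439
grasp_force: 0.0
```

```bash
python3 - <<'E'
from h import *
f=grab("wrist"); g=grab("scene"); cv2.imwrite("pics/w3.png",np.hstack([cv2.resize(f["frame"],(400,300)),cv2.resize(g["frame"][170:395,300:600],(400,300))]))
m=(g["frame"].max(2)<45).astype(np.uint8); n,l,s,c=cv2.connectedComponentsWithStats(m)
for z in(.084,.102): print(z,proj(g,[.534,.172,z]))
for i in range(1,n):
    if 40<s[i,4]<2000 and 300<c[i][0]<480: print(s[i],c[i],onz(g,*c[i],.084))
print(proj(f,[.534,.172,.106]))
E
```

```text
0.084 (np.float64(384.6285852007364), np.float64(247.73505148618568))
0.102 (np.float64(385.7113911402047), np.float64(239.29065478040027))
[369 151   4  33  62] [370.53225806 166.98387097] [0.23362479 0.20100872 0.084     ]
[303 161  29  18  65] [317.         171.83076923] [0.24975515 0.07777042 0.084     ]
[378 234  14  29 336] [384.53869048 248.03869048] [0.53483698 0.17167246 0.084     ]
(np.float64(317.1403278696312), np.float64(170.62962906135203))
```

View pics/w3.png

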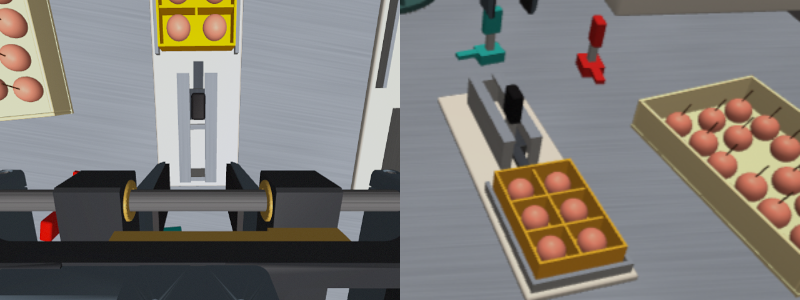

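In the wrist view (left) the grip is near (198,104), with the bump behind it near (198,125) and the bar pointing at the box. In the scene view the grip centre (384.5,248.0) matches the prediction for a seated stop at z = 84 mm. The box has not moved, and the gripper is clear.

```bash
python3 -c "
from workcell import order; print(order.close_job())"
```

```text
the job is handed in; nothing more can be done
None
```

The stop in the box's bay was lifted over the bump and set down in the front pocket at about x = +36 mm with its bar towards the box, and the job was handed in after about 8 s with the gripper clear; the box and the other stop were not touched.

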